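# Line up the stock by height on the rail

## Robot

A 6-joint arm with a two-finger parallel gripper is mounted at the origin on a cart in front of the work surface, level with it; the furniture and walls round the work are solid. World frame = base frame: x ahead of the robot, y to its left, z up, the work surface at z = 0. Lengths are in mm, angles in rad, forces in N, time in s.
With the tool pointing down it reaches from about 275 to 1000 mm from the base axis. Payload 8.4 kg.
Tool frame: the origin (TCP) lies midway between the tips of the shut fingers; the grasp point (between the pads) lies 19 mm behind it; z points along the fingers, y is the line along which they close (so a half turn about z gives the same grasp; the last joint's range is limited). The gripper opens to 85 mm and grips with 20 to 120 N. Pads are 22 mm wide; open, the fingers measure 114 mm over their backs; the gripper's body (76 mm by 85 mm) begins 54 mm behind the grasp point. The pads swing forward as they close: fully open they stand 13 mm farther back than shut.
Start: joints at [1.327, 0.353, 1.633, -0, 1.155, -0.002], TCP at [149.655, 606.821, 231.281] pointing down, gripper open.
Joint ranges: [-2.63, 2.63], [-0.92, 2.1], [0.06, 2.66], [-1.3, 4.44], [0, 2.69], [-3.02, 3.02]. Speed limits (rad/s): [2.22, 2.22, 2.79, 3.14, 3.14, 3.14].

## Interface

Orientations are given as [roll, pitch, yaw] about the fixed x, y, z axes, in that order (R = Rz(yaw) Ry(pitch) Rx(roll)).
In Python, from rig import telemetry, optics, r gives the robot as it stands.
- The arm moves only by the tool play_rows, never from a script. Its arguments are lists of equal length, an entry for each row: "dp": the shift along the tool's x, y, z in units of 40 mm (1.0 is 40 mm), a list of three; "rot": the turn, a rotation vector about the tool's x, y, z in units of 6 degrees (1.0 is 6 degrees), a list of three. In form: {"dp": [[tx, ty, tz], ...], "rot": [[ax, ay, az], ...]}. A call has 1 to 5 rows; each row is the pose to reach, as a shift and turn from the pose commanded when the call began, along the tool's axes at that moment; what a row does not reach only later rows make up. A row lasts 1/12 s, in which the tool goes at most 41.7 mm and 7.16 degrees, less where a joint would pass 70% of its speed; a pose out of reach is approached as far as the arm can. A call with a gripper value outside its range is refused whole. "fingers" is the opening, from 0 (shut) to 1 (fully open), set as the call begins (left out, the last holds). The fingers move at their own pace and stop on an object; "grip_force" is the grip in N (left out, the last holds). Time passes only in rows, so rows that repeat a pose let the fingers close. It gives the time, the measured TCP pose, the force, the opening and the grip force at its end, in the units of the state.
- telemetry.sense(): the state, without advancing time (a new reading comes with each control period).
- optics.grab_frame(name): name is "side" or "top"; returns a dict with "color" (480x640x3 uint8, red, green, blue), "mtx" (3x3 intrinsics, pixels), "D" ([k1, k2, p1, p2, k3] as OpenCV has them; the pictures are not rectified), "R" (3x3) and "t" (3): a world point X has camera coordinates R X + t. Camera axes: x right, y down, z forward; pixel columns grow to the right and rows downward; lengths in mm; the calibration is good to about 2 mm. A picture is of the moment at which its call begins. There is no depth.
- r.sign_off(): hands the job in; it is judged then, once.
The state is a dict: "clock": time; "qpos": joint angles; "qvel": joint speeds; "joint_efforts": joint torques, N m; "eef_pos": TCP position; "tcp_rot": TCP orientation; "contact_force": force on the tool from outside, world axes, zero at the start; "wrist_torque": the same for the moment, N m; "opening": opening from 0.0 (shut) to 1.0 (fully open); "grasp_force": force on a finger pad.
Only numpy, scipy, OpenCV 4.12 (cv2) and the standard library are available. Lean on these libraries where they do the work, as an engineer would, in place of code of your own. Each camera call takes 0.05 s, during which the arm holds its last target. There are 200 camera calls.

## Task

Line up the four containers - black bottle, white bottle with the orange label, small red-capped dropper and blue jar - by height on the strip with the black pads: the tallest on the pad beside the red end stop, then one on each pad, getting steadily shorter towards the grey end stop. Stand each upright in the middle of its pad, never knock one over, and leave the vial with the dark grey cap standing where it is.

Things in the scene. Friction and masses are not known exactly. Their poses are not given: they have to be found in the camera images.
- black_bottle: black screw-cap medicine bottle with a white cap and a label with a blue band, the tallest: 143 mm high, body 49 mm across from the foot to about 95 mm up, cap 35 mm across from 121 mm up. Origin: centre of its underside; z up along its axis. Round, so any heading will do for a grasp. Stands loose on the worktop, nearer the robot than the strip, in a place that differs every time.
- white_bottle: white screw-cap medicine bottle with a white cap and an orange band on the label: 119 mm high, body 43 mm across from the foot to about 80 mm up, cap 34 mm across from 103 mm up. Origin: centre of its underside; z up along its axis. Round, so any heading will do for a grasp. Stands loose on the worktop, nearer the robot than the strip, in a place that differs every time.
- red_dropper: small white dropper bottle with a red pointed cap: 86 mm high, body 24 mm across up to 56 mm, cap 29 mm across at its widest (about 60 mm up), pointed above. Origin: centre of its underside; z up along its axis. Round, so any heading will do for a grasp. Stands loose on the worktop, nearer the robot than the strip, in a place that differs every time.
- blue_jar: small blue screw-top jar, the shortest: 53 mm high, 36 mm across. Origin: centre of its underside; z up along its axis. Round, so any heading will do for a grasp. Stands loose on the worktop, nearer the robot than the strip, in a place that differs every time.
- pad_a: round flat black pad, 64 mm across, 3 mm thick, fixed, one of four in a straight row 90 mm apart on a low aluminium strip (440 x 80 mm, its top 6 mm above the worktop). Origin: centre of the pad's underside, so that the pad's top is 3 mm above it and 9 mm above the worktop. z up; the y axis runs along the row, x across it. The strip lies beyond the bottles as seen from the robot, its place and heading differ every time. End pad, at the -y end of the row.
- pad_b: round flat black pad, 64 mm across, 3 mm thick, fixed, one of four in a straight row 90 mm apart on a low aluminium strip (440 x 80 mm, its top 6 mm above the worktop). Origin: centre of the pad's underside, so that the pad's top is 3 mm above it and 9 mm above the worktop. z up; the y axis runs along the row, x across it. The strip lies beyond the bottles as seen from the robot, its place and heading differ every time. Second from the -y end.
- pad_c: round flat black pad, 64 mm across, 3 mm thick, fixed, one of four in a straight row 90 mm apart on a low aluminium strip (440 x 80 mm, its top 6 mm above the worktop). Origin: centre of the pad's underside, so that the pad's top is 3 mm above it and 9 mm above the worktop. z up; the y axis runs along the row, x across it. The strip lies beyond the bottles as seen from the robot, its place and heading differ every time. Third from the -y end.
- pad_d: round flat black pad, 64 mm across, 3 mm thick, fixed, one of four in a straight row 90 mm apart on a low aluminium strip (440 x 80 mm, its top 6 mm above the worktop). Origin: centre of the pad's underside, so that the pad's top is 3 mm above it and 9 mm above the worktop. z up; the y axis runs along the row, x across it. The strip lies beyond the bottles as seen from the robot, its place and heading differ every time. End pad, at the +y end of the row.
- red_stop: red end stop, a rounded block 16 mm along the row, 70 mm across it, 24 mm high (its top 30 mm above the worktop), fixed on one end of the strip, 65 mm beyond the centre of the last pad; a like grey one stands at the other end. Which end is red differs every time. Origin: centre of its underside.
- vial: bystander, loose: clear vial with a dark grey cap, 29 mm across, 74 mm high, standing among the containers. Origin: centre of its underside. Nearby also lie, flat on the worktop between the containers and pointing away from the robot, a blue marker pen (13 mm high) and steel forceps (10 mm high).
Not all that is in view belongs to the job. Leave any green look-alike of the white_bottle alone. Leave any yellow look-alike of the red_dropper alone.

How it is judged (in metres and radians):
At the end, for the whole second after the job is handed in: From the red stop to the grey: black bottle, white bottle, dropper, jar, each standing on its own pad (foot under 8 mm above the pad's underside), within 15 mm of the pad's centre and 0.1 rad of upright, released, at rest; vial upright within 30 mm of its start (((horizontal distance between red_stop and pad_a below 0.12 m and horizontal distance between black_bottle and pad_a below 0.015 m and z of black_bottle in the frame of pad_a between -0.001 and 0.008 m and horizontal distance between white_bottle and pad_b below 0.015 m and z of white_bottle in the frame of pad_b between -0.001 and 0.008 m and horizontal distance between red_dropper and pad_c below 0.015 m and z of red_dropper in the frame of pad_c between -0.001 and 0.008 m and horizontal distance between blue_jar and pad_d below 0.015 m and z of blue_jar in the frame of pad_d between -0.001 and 0.008 m) or (horizontal distance between red_stop and pad_d below 0.12 m and horizontal distance between black_bottle and pad_d below 0.015 m and z of black_bottle in the frame of pad_d between -0.001 and 0.008 m and horizontal distance between white_bottle and pad_c below 0.015 m and z of white_bottle in the frame of pad_c between -0.001 and 0.008 m and horizontal distance between red_dropper and pad_b below 0.015 m and z of red_dropper in the frame of pad_b between -0.001 and 0.008 m and horizontal distance between blue_jar and pad_a below 0.015 m and z of blue_jar in the frame of pad_a between -0.001 and 0.008 m)) and angle between each of black_bottle, white_bottle, red_dropper, blue_jar's own z axis and vertical below 0.1 rad and linear speed of each of black_bottle, white_bottle, red_dropper, blue_jar below 0.02 m/s and distance of vial from where it was at the start of the episode below 0.03 m and angle between vial's own z axis and vertical below 0.2 rad); the robot touches nothing.
It fails at once if one of the four containers is knocked over (leans more than 0.7 rad) (angle between any of black_bottle, white_bottle, red_dropper, blue_jar's own z axis and vertical above 0.7 rad).
It fails at once if the vial is pushed away by more than 30 mm or knocked over (distance of vial from where it was at the start of the episode above 0.03 m or angle between vial's own z axis and vertical above 0.5 rad).
It also fails if it takes over 122 s, if anything falls off the work surface, if the arm or the gripper's body presses on something with over 40 N, if the wrist force passes 120 N, or if a joint passes its speed limit or range.

## Working session

There is one attempt and no reset: what is moved stays moved. The work goes in short steps, Python scripts to look and compute and a tool call to move; the robot and the scene stay as the last step left them, time stands still between calls to the robot, and variables do not carry over. Pictures are saved under pics/ and viewed, at most 16 in all, crops included, and the job is handed in when it is done.

Besides the shell and the picture viewer there is one more tool, called after ">>>" in YAML: its name, and indented under it one key for each argument. play_rows: Moves the arm, as the interface text tells. Its arguments: {"type":"object","properties":{"dp":{"type":"array"},"rot":{"type":"array"},"fingers":{"type":"number"},"grip_force":{"type":"number"}},"required":["dp","rot"]}

```bash
mkdir -p pics; python3 - <<'E'
from rig import telemetry, optics, r
import cv2
for n in("top","side"):
    f=optics.grab_frame(n); cv2.imwrite(f"pics/{n}0.png",f["color"][:,:,::-1])
    print(n,f["mtx"],f["D"],f["R"],f["t"])
print(telemetry.sense())
E
```

```text
top [[588.37395329   0.         320.45569359]
 [  0.         588.37395329 235.66698088]
 [  0.           0.           1.        ]] [-0.04073662  0.          0.          0.          0.        ] [[ 3.34384699e-04 -9.99989638e-01 -4.53998136e-03]
 [-9.90354610e-01  2.97883551e-04 -1.38555611e-01]
 [ 1.38555528e-01  4.54252235e-03 -9.90344249e-01]] [ -32.54118275  552.38042974 1431.7957719 ]
side [[469.32241024   0.         322.7227886 ]
 [  0.         469.32241024 233.92314633]
 [  0.           0.           1.        ]] [-0.08863968  0.          0.          0.          0.        ] [[ 0.97839641 -0.20673354 -0.00130895]
 [-0.12079497 -0.5665185  -0.81514745]
 [ 0.16777678  0.79769545 -0.57925204]] [-526.07694219  103.9841664   850.58414096]
{'clock': 0.1, 'qpos': array([ 1.32659339e+00,  3.53573969e-01,  1.63401557e+00,  2.25096582e-05,
        1.15521967e+00, -2.40523750e-03]), 'qvel': array([ 0.00038209, -0.00173374, -0.00220483, -0.00084213,  0.00133974,
       -0.00058284]), 'joint_efforts': array([ 1.56310391e-03, -6.06355691e+01, -3.42817640e+01,  1.78620130e-04,
        4.15804912e-03, -7.77837357e-06]), 'eef_pos': array([149.55305229, 606.42366795, 230.65874393]), 'tcp_rot': array([-3.14037615e+00, -2.35087021e-05,  2.89978584e+00]), 'contact_force': array([ 0.61416861, -0.40095356, -0.0127617 ]), 'wrist_torque': array([0.01988705, 0.00439825, 0.03378864]), 'grasp_force': 0.0, 'opening': 0.9997992258875598}
```

View pics/top0.png

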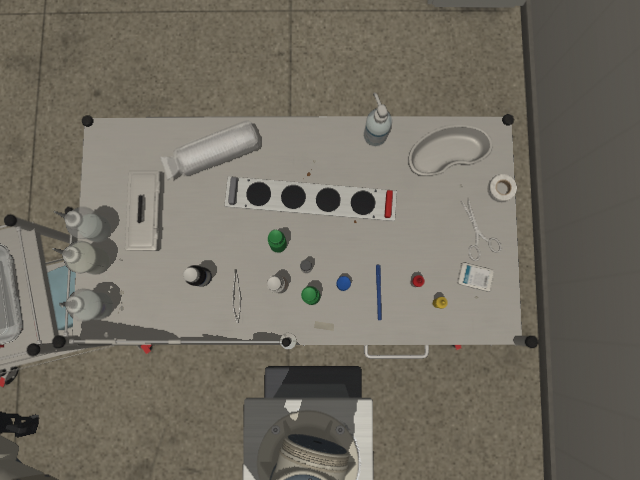

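View pics/side0.png

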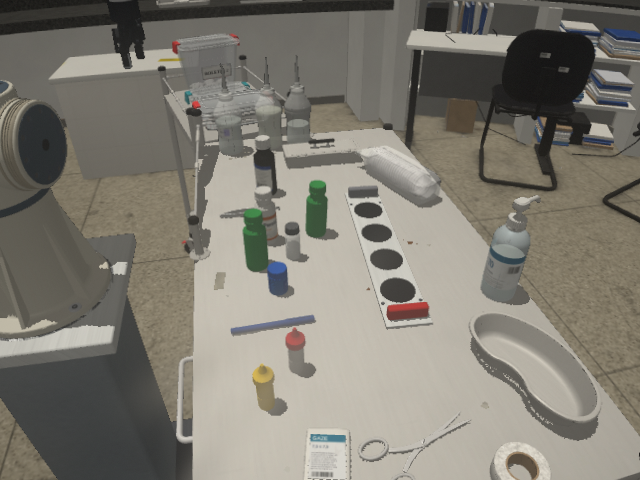

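```bash
cat > h.py <<'E'
import numpy as np, cv2
from rig import telemetry, optics, r
def unproj(f,uv,z):
    p=cv2.undistortPoints(np.float64([[uv]]),f["mtx"],np.float64(f["D"]))[0,0]
    R=np.array(f["R"]);t=np.array(f["t"]);C=-R.T@t;d=R.T@np.r_[p,1]
    return C+d*(z-C[2])/d[2]
def proj(f,X):
    return cv2.projectPoints(np.float64(X).reshape(-1,1,3),cv2.Rodrigues(np.array(f["R"]))[0],np.float64(f["t"]),f["mtx"],np.float64(f["D"]))[0][:,0]
def circ(f,im,x,y,z,d,c):
    a=np.linspace(0,2*np.pi,40)
    p=proj(f,np.c_[x+d/2*np.cos(a),y+d/2*np.sin(a),a*0+z])
    return p
E
cat > meas.py <<'E'
from h import *
f=optics.grab_frame("top"); s=optics.grab_frame("side")
im=f["color"]; hsv=cv2.cvtColor(im,cv2.COLOR_RGB2HSV); g=cv2.cvtColor(im,cv2.COLOR_RGB2GRAY)
def blob(mask,x0,y0,x1,y1):
    m=np.zeros_like(g); m[y0:y1,x0:x1]=mask[y0:y1,x0:x1].astype(np.uint8)
    n,l,st,c=cv2.connectedComponentsWithStats(m)
    k=1+np.argmax(st[1:,4]); return c[k],st[k]
H,S,V=[hsv[...,i].astype(int) for i in range(3)]
for cx,cy in((259,194),(293,197),(328,200),(363,203)):
    c,st=blob(g<60,cx-20,cy-20,cx+20,cy+20); print("pad",c,st,unproj(f,c,9).round(1))
c,st=blob(((H<8)|(H>172))&(S>120),375,180,405,225); print("red",c,st,unproj(f,c,30).round(1))
c,st=blob(((H<8)|(H>172))&(S>120),405,265,430,295); print("drop",c,st,unproj(f,c,60).round(1))
c,st=blob((H>100)&(H<130)&(S>120),330,268,360,298); print("jar",c,st,unproj(f,c,40).round(1))
c,st=blob((g>145)&(S<60),180,262,210,290); print("blackcap",c,st,unproj(f,c,143).round(1))
c,st=blob((g>175)&(S<60),260,270,290,300); print("whitecap",c,st,unproj(f,c,119).round(1))
cv2.imwrite("pics/crop.png",cv2.resize(im[225:325,170:450,::-1],None,fx=2.8,fy=2.8,interpolation=cv2.INTER_CUBIC))
cv2.imwrite("pics/crops.png",cv2.resize(s["color"][120:420,190:450,::-1],None,fx=2,fy=2,interpolation=cv2.INTER_CUBIC))
E
python3 meas.py
```

```text
pad [258.35011442 193.66361556] [247 183  24  23 437] [665.9 127.7   9. ]
pad [292.87414188 196.59954233] [281 186  25  23 437] [658.1  38.6   9. ]
pad [327.67800454 199.57823129] [316 188  24  24 441] [650.2 -50.9   9. ]
pad [362.47165533 202.46485261] [351 191  24  24 441] [ 642.6 -140.3    9. ]
red [388.21176471 203.61176471] [385 190   8  28 170] [ 635.5 -204.1   30. ]
drop [417.8411215  280.62616822] [412 275  12  12 107] [ 438.7 -270.    60. ]
jar [343.2        282.76129032] [337 276  14  15 155] [434.7 -88.7  40. ]
blackcap [189.02205882 275.67647059] [180 262  30  28 408] [444.7 269.9 143. ]
whitecap [273.74074074 278.77777778] [270 277   8   5  27] [439.3  76.3 119. ]
```

View pics/crop.png

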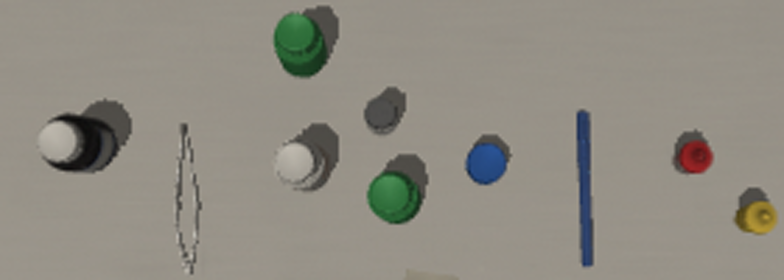

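```bash
cat > ov.py <<'E'
from h import *
f=optics.grab_frame("top"); s=optics.grab_frame("side")
P={"black":((191.4,275.4),143,[(0,49),(95,49),(121,35),(143,35)]),"white":((275.,283.2),119,[(0,43),(80,43),(103,34),(119,34)]),
"drop":((418,280.8),60,[(0,24),(56,24),(60,29)]),"jar":((343.4,283),53,[(0,36),(53,36)]),"vial":((305.7,265),74,[(0,29),(74,29)]),
"g1":((276,237.5),119,[]),"g2":((309.3,294.8),119,[])}
a=f["color"][225:325,170:450,::-1];b=s["color"][120:400,200:340,::-1]
A=cv2.resize(a,None,fx=2.8,fy=2.8,interpolation=cv2.INTER_CUBIC);B=cv2.resize(b,None,fx=2.1*2,fy=2.1,interpolation=cv2.INTER_CUBIC)
B=cv2.resize(b,None,fx=2.1,fy=2.1,interpolation=cv2.INTER_CUBIC)
for k,(uv,h,c) in P.items():
    x,y,_=unproj(f,uv,h); print(k,round(x,1),round(y,1))
    for z,d in c:
        for F,I,o,sc in((f,A,(170,225),2.8),(s,B,(200,120),2.1)):
            cv2.polylines(I,[((circ(F,I,x,y,z,d,0)-o+.5)*sc).astype(np.int32)],True,(0,255,255),1)
W=np.zeros((A.shape[0]+0,1),np.uint8)
cv2.imwrite("pics/ovA.png",A);cv2.imwrite("pics/ovB.png",B)
C=np.zeros((590,790,3),np.uint8);
B2=cv2.resize(B,None,fx=1,fy=1);C[:588,:294]=B2; a2=cv2.resize(A,(490,175));C[:175,300:790]=a2
cv2.imwrite("pics/ov.png",C)
E
python3 ov.py
```

```text
black 445.4 264.4
white 429.0 73.2
drop 438.2 -270.4
jar 433.4 -88.8
vial 475.7 3.0
g1 536.8 72.0
g2 402.1 -7.0
```

View pics/ov.png

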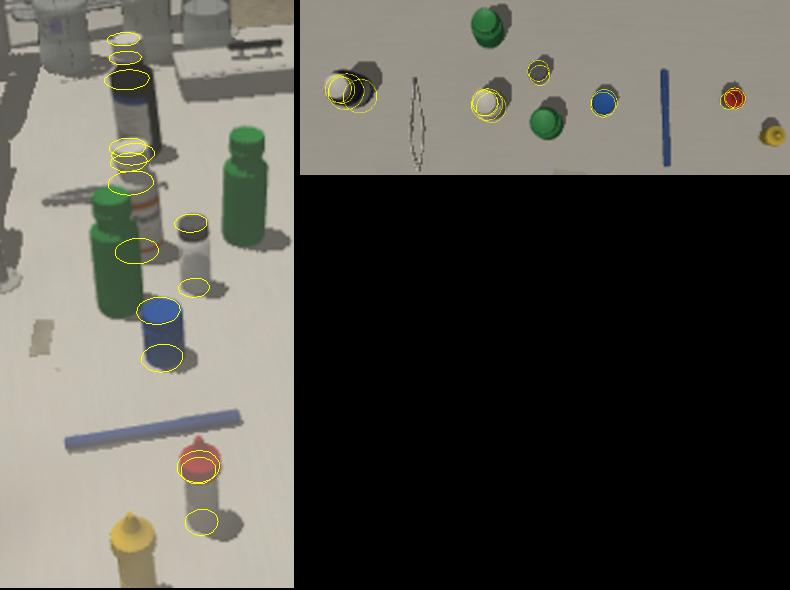

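```bash
cat >> ov.py <<'E'
C=np.zeros((600,800,3),np.uint8)
b=s["color"][125:275,235:335,::-1];B=cv2.resize(b,None,fx=4,fy=4,interpolation=cv2.INTER_CUBIC);C[:,400:]=B
for k in("black","white","vial"):
    uv,h,c=P[k];x,y,_=unproj(f,uv,h)
    for z,d in c: cv2.polylines(B,[((circ(s,B,x,y,z,d,0)-(235,125)+.5)*4).astype(np.int32)],True,(0,255,255),1)
C[:,:400]=B
cv2.imwrite("pics/ov2.png",C)
E
python3 ov.py >/dev/null
```

```text
(no output)
```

View pics/ov2.png

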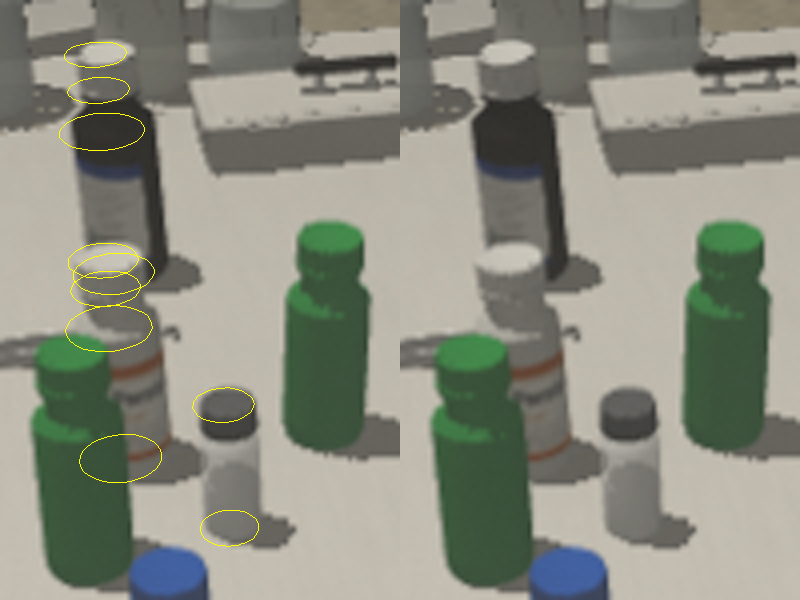

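View pics/ovA.png

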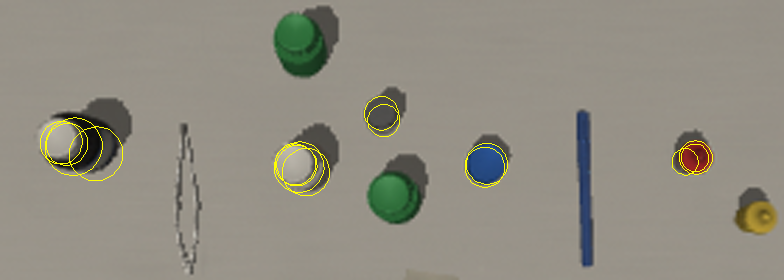

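```bash
python3 - <<'E'
from h import *
from scipy.optimize import least_squares as L
f=optics.grab_frame("top"); s=optics.grab_frame("side")
for k,a,b,h in(("black",(191.2,275),(261.5,138),143),("white",(274.7,282.8),(262.2,189.2),119),("vial",(305.2,264.5),(291.5,225.5),74)):
    print(k,unproj(f,a,h)[:2].round(1),unproj(s,b,h)[:2].round(1))
# side pads
g=cv2.cvtColor(s["color"],cv2.COLOR_RGB2GRAY)
for cx,cy in((368,210),(377,233),(386,259),(398,290)):
    m=np.zeros_like(g);m[cy-12:cy+13,cx-22:cx+23]=g[cy-12:cy+13,cx-22:cx+23]<75
    n,l,st,c=cv2.connectedComponentsWithStats(m);k=1+np.argmax(st[1:,4]);print(st[k],unproj(s,c[k],9)[:2].round(1))
E
```

```text
black [446.3 264.9] [452.3 263.6]
white [429.9  74. ] [432.8  74. ]
vial [476.9   4.2] [477.9   3.4]
[355 203  27  15 316] [668.1 124. ]
[363 225  29  17 379] [660.1  34.8]
[371 250  32  19 430] [654.8 -54.7]
[381 279  34  23 627] [ 644.  -144.2]
```

>>> play_rows:
  dp:
    - [-0.24,-0.97,0]
    - [-0.48,-1.94,0]
    - [-0.72,-2.91,0]
    - [-0.96,-3.88,0]
    - [-1.2,-4.85,0]
  rot:
    - [0,0,1.16]
    - [0,0,2.32]
    - [0,0,3.48]
    - [0,0,4.64]
    - [0,0,5.8]
  fingers: 1
  grip_force: 40

```text
clock: 0.92
eef_pos: [149.5, 405.1, 231.1]
tcp_rot: [3.142, 0.0, 2.287]
contact_force: [0.6, 0.2, 0.9]
opening: 1.001
grasp_force: 0.0
```

>>> play_rows:
  dp:
    - [-0.96,0.36,0]
    - [-1.92,0.72,0]
    - [-2.88,1.08,0]
    - [-3.84,1.44,0]
    - [-4.8,1.8,0]
  rot:
    - [0,0,1.17]
    - [0,0,2.34]
    - [0,0,3.51]
    - [0,0,4.68]
    - [0,0,5.85]

```text
clock: 1.33
eef_pos: [332.2, 309.2, 231.8]
tcp_rot: [3.141, -0.001, 1.674]
contact_force: [0.2, 1.4, -1.2]
opening: 1.001
grasp_force: 0.0
```

>>> play_rows:
  dp:
    - [0,0,0]
    - [0,0,0]
  rot:
    - [0,0,1.04]
    - [0,0,1.04]

```text
clock: 1.5
eef_pos: [332.5, 309.2, 231.4]
tcp_rot: [3.141, -0.0, 1.562]
contact_force: [-0.5, 0.1, -0.2]
opening: 1.008
grasp_force: 0.0
```

```bash
python3 - <<'E'
from rig import telemetry
s=telemetry.sense();print(s['eef_pos'],s['tcp_rot'],s['qpos'])
E
```

```text
[332.4788158  309.21896889 231.41775802] [ 3.14128152e+00 -2.52190366e-04  1.56151345e+00] [ 7.45885399e-01  8.20779780e-02  1.98318660e+00 -3.36592567e-05
  1.07592867e+00  7.55184296e-01]
```

>>> play_rows:
  dp:
    - [-0.37,0.97,0]
    - [-0.75,1.94,0]
    - [-1.12,2.91,0]
    - [-1.12,2.91,0.6]
    - [-1.12,2.91,1.2]
  rot:
    - [0,0,0]
    - [0,0,0]
    - [0,0,0]
    - [0,0,0]
    - [0,0,0]

```text
clock: 1.92
eef_pos: [449.2, 266.3, 183.8]
tcp_rot: [3.138, -0.002, 1.574]
contact_force: [-0.5, 0.0, -1.1]
opening: 1.006
grasp_force: 0.0
```

```bash
cat > look.py <<'E'
from h import *; import sys
f=optics.grab_frame("top"); s=optics.grab_frame("side")
x0,y0,x1,y1=map(int,sys.argv[2:6]);u0,v0,u1,v1=map(int,sys.argv[6:10])
def cr(im,a,b,c,d): return cv2.resize(im[b:d,a:c,::-1],(395,590),interpolation=cv2.INTER_CUBIC)
cv2.imwrite(f"pics/{sys.argv[1]}.png",np.hstack([cr(f["color"],x0,y0,x1,y1),cr(s["color"],u0,v0,u1,v1)]))
t=telemetry.sense();print(t["eef_pos"].round(1),t["tcp_rot"].round(3))
E
python3 look.py a1 155 210 235 330 210 80 310 230
```

```text
[444.5 264.9 180.2] [-3.136e+00  3.000e-03  1.575e+00]
```

View pics/a1.png

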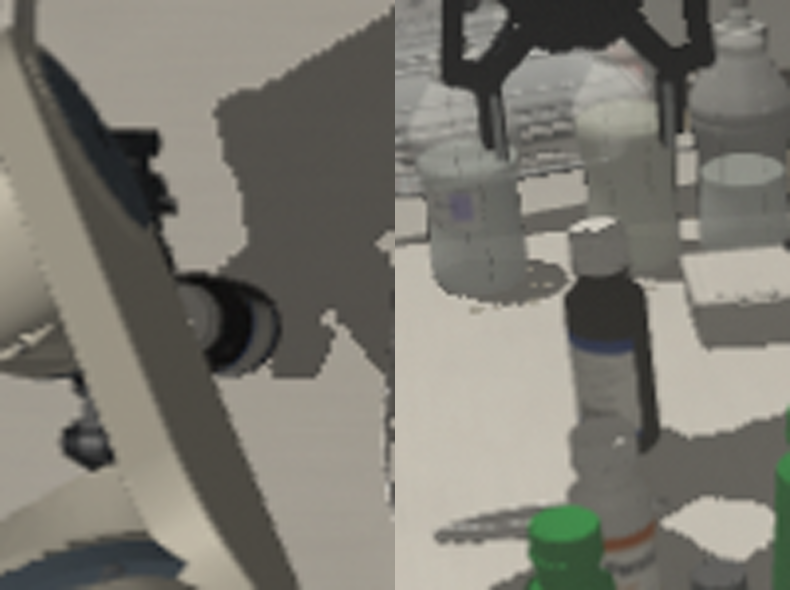

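>>> play_rows:
  dp:
    - [0,0,0.5]
    - [0,0,1]
    - [0,0,1.5]
    - [0,0,2]
    - [0,0.03,2.2]
  rot:
    - [0,0,0]
    - [0,0,0]
    - [0,0,0]
    - [0,0,0]
    - [0,0,0]

```text
clock: 2.43
eef_pos: [446.6, 266.1, 94.3]
tcp_rot: [-3.14, 0.001, 1.575]
contact_force: [-1.6, -0.1, -0.3]
opening: 1.001
grasp_force: 0.0
```

>>> play_rows:
  dp:
    - [0,0,0.2]
    - [0,0,0.4]
    - [0,0,0.45]
    - [0,0,0.45]
  rot:
    - [0,0,0]
    - [0,0,0]
    - [0,0,0]
    - [0,0,0]

```text
clock: 2.77
eef_pos: [448.2, 265.8, 77.4]
tcp_rot: [-3.142, 0.0, 1.572]
contact_force: [-0.3, -0.7, -0.4]
opening: 0.999
grasp_force: 0.0
```

>>> play_rows:
  dp:
    - [0,0.03,0.09]
    - [0,0.03,0.09]
  rot:
    - [0,0,0]
    - [0,0,0]

```text
clock: 2.93
eef_pos: [449.9, 265.8, 73.9]
tcp_rot: [3.141, -0.0, 1.571]
contact_force: [0.0, 0.1, -1.0]
opening: 0.997
grasp_force: 0.0
```

>>> play_rows:
  dp:
    - [0,0,0]
    - [0,0,0]
    - [0,0,0]
    - [0,0,0]
    - [0,0,0]
  rot:
    - [0,0,0]
    - [0,0,0]
    - [0,0,0]
    - [0,0,0]
    - [0,0,0]
  fingers: 0
  grip_force: 45

```text
clock: 3.35
eef_pos: [450.1, 265.9, 74.3]
tcp_rot: [3.14, -0.001, 1.571]
contact_force: [-0.7, -0.5, 5.2]
opening: 0.552
grasp_force: 45.0
```

>>> play_rows:
  dp:
    - [0,0,0]
    - [0,0,0]
    - [0,0,0]
    - [0,0,0]
    - [0,0,0]
  rot:
    - [0,0,0]
    - [0,0,0]
    - [0,0,0]
    - [0,0,0]
    - [0,0,0]

```text
clock: 3.77
eef_pos: [450.0, 265.9, 74.3]
tcp_rot: [3.14, -0.001, 1.571]
contact_force: [1.1, -0.6, 6.5]
opening: 0.548
grasp_force: 45.0
```

>>> play_rows:
  dp:
    - [0,0,-0.2]
    - [0,0,-0.5]
    - [0,0,-1.0]
    - [0,0,-1]
    - [0,0,-1]
  rot:
    - [0,0,0]
    - [0,0,0]
    - [0,0,0]
    - [0,0,0]
    - [0,0,0]

```text
clock: 4.18
eef_pos: [450.0, 265.9, 114.6]
tcp_rot: [3.14, -0.001, 1.571]
contact_force: [-0.2, -0.1, -2.0]
opening: 0.547
grasp_force: 45.4
```

```bash
python3 look.py a2 155 210 235 330 210 80 310 230
```

```text
[449.1 265.3 113.2] [-3.141  0.     1.571]
```

View pics/a2.png

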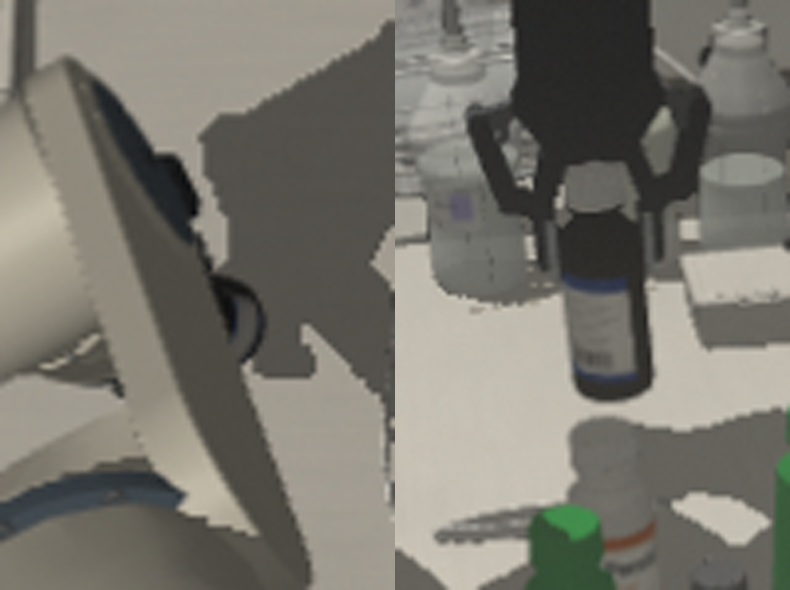

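>>> play_rows:
  dp:
    - [0,0,-0.6]
    - [0,0,-1.3]
    - [0,0,-2]
    - [-0.3,0.15,-2.6]
    - [-1,0.5,-2.8]
  rot:
    - [0,0,0]
    - [0,0,0]
    - [0,0,0]
    - [0,0,0]
    - [0,0,0]

```text
clock: 4.7
eef_pos: [469.9, 227.7, 228.3]
tcp_rot: [3.139, -0.003, 1.574]
contact_force: [0.8, -0.6, -2.1]
opening: 0.549
grasp_force: 45.5
```

>>> play_rows:
  dp:
    - [-0.8,0.4,0]
    - [-1.6,0.8,0]
    - [-2.4,1.2,0]
    - [-3.2,1.6,0]
    - [-4,2,0]
  rot:
    - [0,0,0]
    - [0,0,0]
    - [0,0,0]
    - [0,0,0]
    - [0,0,0]

```text
clock: 5.12
eef_pos: [549.3, 63.9, 224.5]
tcp_rot: [-3.14, 0.0, 1.571]
contact_force: [0.7, 0.9, -1.6]
opening: 0.552
grasp_force: 45.5
```

>>> play_rows:
  dp:
    - [-0.8,0.35,0]
    - [-1.6,0.7,0]
    - [-2.4,1.05,0]
    - [-3.2,1.4,0]
    - [-4,1.8,0]
  rot:
    - [0,0,0]
    - [0,0,0]
    - [0,0,0]
    - [0,0,0]
    - [0,0,0]

```text
clock: 5.53
eef_pos: [621.1, -96.0, 224.2]
tcp_rot: [-3.139, -0.0, 1.571]
contact_force: [0.6, 0.9, -1.8]
opening: 0.551
grasp_force: 45.5
```

>>> play_rows:
  dp:
    - [-0.6,0.25,0]
    - [-1,0.4,0]
    - [-1.2,0.5,0]
    - [-1.2,0.5,0]
    - [-1.2,0.5,0]
  rot:
    - [0,0,0]
    - [0,0,0]
    - [0,0,0]
    - [0,0,0]
    - [0,0,0]

```text
clock: 5.95
eef_pos: [640.9, -141.5, 225.0]
tcp_rot: [-3.14, -0.001, 1.571]
contact_force: [-0.0, 0.7, -1.9]
opening: 0.547
grasp_force: 45.5
```

>>> play_rows:
  dp:
    - [0.01,0.06,0.7]
    - [0.01,0.06,1.4]
    - [0.01,0.06,2.1]
    - [0.01,0.06,2.8]
    - [0.01,0.06,3.2]
  rot:
    - [0,0,0]
    - [0,0,0]
    - [0,0,0]
    - [0,0,0]
    - [0,0,0]

```text
clock: 6.37
eef_pos: [641.8, -139.5, 94.8]
tcp_rot: [-3.138, -0.001, 1.573]
contact_force: [-1.2, -0.3, -1.7]
opening: 0.546
grasp_force: 45.4
```

>>> play_rows:
  dp:
    - [0,0,0.1]
    - [0,0,0.1]
    - [0,0,0.1]
  rot:
    - [0,0,0]
    - [0,0,0]
    - [0,0,0]

```text
clock: 6.62
eef_pos: [644.5, -141.1, 94.8]
tcp_rot: [3.141, 0.0, 1.572]
contact_force: [0.3, -0.5, -1.6]
opening: 0.547
grasp_force: 45.5
```

```bash
python3 look.py a3 310 140 410 240 320 160 450 330
```

```text
[ 645.1 -141.7   95.5] [3.139e+00 1.000e-03 1.571e+00]
```

View pics/a3.png

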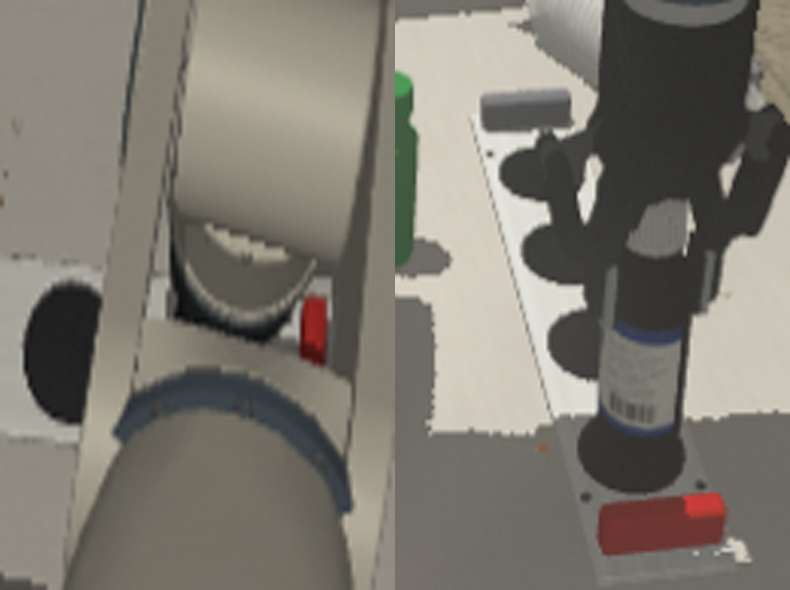

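>>> play_rows:
  dp:
    - [0,-0.07,0.1]
    - [0,-0.07,0.2]
    - [0,-0.07,0.25]
    - [0,-0.07,0.25]
  rot:
    - [0,0,0]
    - [0,0,0]
    - [0,0,0]
    - [0,0,0]

```text
clock: 7.05
eef_pos: [641.0, -142.0, 83.5]
tcp_rot: [-3.141, -0.0, 1.571]
contact_force: [0.1, 0.0, -1.4]
opening: 0.552
grasp_force: 45.5
```

>>> play_rows:
  dp:
    - [0,0,0.02]
    - [0,0,0.03]
    - [0,0,0.03]
  rot:
    - [0,0,0]
    - [0,0,0]
    - [0,0,0]

```text
clock: 7.3
eef_pos: [641.2, -142.1, 83.4]
tcp_rot: [-3.142, 0.0, 1.571]
contact_force: [-3.4, 0.2, 5.8]
opening: 0.551
grasp_force: 46.2
```

>>> play_rows:
  dp:
    - [0,0,0]
    - [0,0,0]
    - [0,0,0]
    - [0,0,0]
    - [0,0,0]
  rot:
    - [0,0,0]
    - [0,0,0]
    - [0,0,0]
    - [0,0,0]
    - [0,0,0]
  fingers: 1

```text
clock: 7.72
eef_pos: [641.2, -142.0, 82.4]
tcp_rot: [-3.142, -0.0, 1.571]
contact_force: [0.0, -0.1, 0.3]
opening: 0.999
grasp_force: 0.0
```

>>> play_rows:
  dp:
    - [0,0,-0.3]
    - [0,0,-0.9]
    - [0,0,-1.7]
    - [0,0,-2.6]
    - [0,0,-3.5]
  rot:
    - [0,0,0]
    - [0,0,0]
    - [0,0,0]
    - [0,0,0]
    - [0,0,0]

```text
clock: 8.13
eef_pos: [640.7, -141.9, 224.5]
tcp_rot: [-3.141, -0.0, 1.571]
contact_force: [1.0, 0.4, 0.9]
opening: 0.998
grasp_force: 0.0
```

>>> play_rows:
  dp:
    - [0.65,-0.65,0]
    - [1.3,-1.3,0]
    - [1.95,-1.95,0]
    - [2.6,-2.6,0]
    - [3.25,-3.25,0]
  rot:
    - [0,0,0]
    - [0,0,0]
    - [0,0,0]
    - [0,0,0]
    - [0,0,0]

```text
clock: 8.55
eef_pos: [509.8, -11.1, 223.4]
tcp_rot: [3.141, -0.0, 1.57]
contact_force: [0.7, -0.3, 0.5]
opening: 0.997
grasp_force: 0.0
```

>>> play_rows:
  dp:
    - [0.65,-0.65,0]
    - [1.3,-1.3,0]
    - [2.0,-1.9,0]
    - [2.15,-1.99,0]
    - [2.15,-1.99,0.5]
  rot:
    - [0,0,0]
    - [0,0,0]
    - [0,0,0]
    - [0,0,0]
    - [0,0,0]

```text
clock: 8.97
eef_pos: [432.5, 76.0, 206.0]
tcp_rot: [3.135, -0.001, 1.574]
contact_force: [1.5, 0.2, 0.8]
opening: 1.0
grasp_force: 0.0
```

>>> play_rows:
  dp:
    - [0,0,0.3]
    - [0,0,0.5]
    - [0,0,0.5]
  rot:
    - [0,0,0]
    - [0,0,0]
    - [0,0,0]

```text
clock: 9.22
eef_pos: [430.9, 73.8, 181.7]
tcp_rot: [-3.14, 0.0, 1.571]
contact_force: [-0.5, -0.0, 0.7]
opening: 0.997
grasp_force: 0.0
```

```bash
python3 look.py a4 310 150 390 240 230 150 310 270
```

```text
[431.9  73.8 182.9] [3.142 0.    1.571]
```

View pics/a4.png

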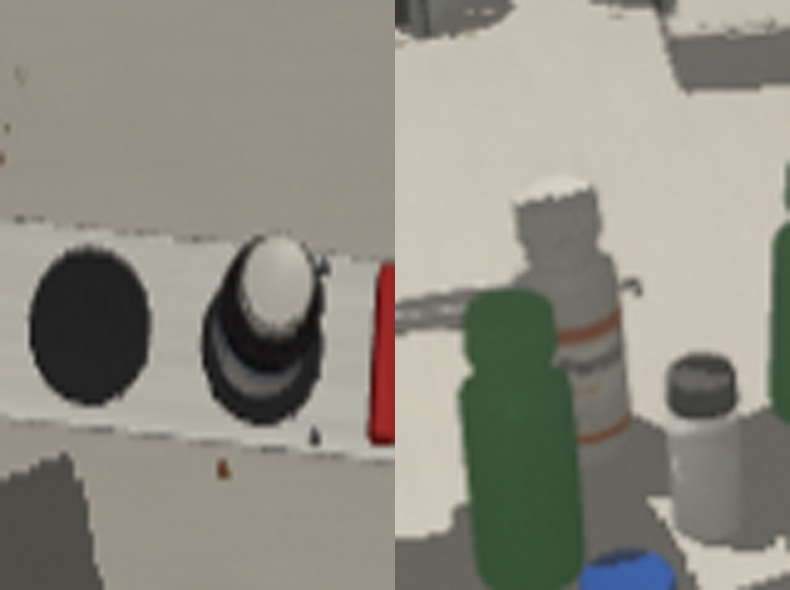

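>>> play_rows:
  dp:
    - [0,0,0.7]
    - [0,0,1.4]
    - [0,0,2.1]
    - [0,0,2.7]
    - [0,0,3.1]
  rot:
    - [0,0,0]
    - [0,0,0]
    - [0,0,0]
    - [0,0,0]
    - [0,0,0]

```text
clock: 9.73
eef_pos: [431.6, 73.7, 57.3]
tcp_rot: [-3.141, 0.0, 1.57]
contact_force: [-0.2, -0.9, 0.6]
opening: 0.998
grasp_force: 0.0
```

>>> play_rows:
  dp:
    - [0,0,0.1]
    - [0,0,0.2]
    - [0,0,0.2]
  rot:
    - [0,0,0]
    - [0,0,0]
    - [0,0,0]

```text
clock: 9.98
eef_pos: [432.2, 74.0, 50.9]
tcp_rot: [3.141, -0.0, 1.571]
contact_force: [0.6, -0.3, -0.4]
opening: 0.997
grasp_force: 0.0
```

>>> play_rows:
  dp:
    - [0,0,0]
    - [0,0,0]
    - [0,0,0]
    - [0,0,0]
    - [0,0,0]
  rot:
    - [0,0,0]
    - [0,0,0]
    - [0,0,0]
    - [0,0,0]
    - [0,0,0]
  fingers: 0

```text
clock: 10.4
eef_pos: [432.3, 74.1, 51.5]
tcp_rot: [3.14, -0.0, 1.571]
contact_force: [-1.3, -0.4, 10.1]
opening: 0.486
grasp_force: 37.5
```

>>> play_rows:
  dp:
    - [0,0,0]
    - [0,0,0]
    - [0,0,0]
  rot:
    - [0,0,0]
    - [0,0,0]
    - [0,0,0]

```text
clock: 10.65
eef_pos: [432.4, 74.2, 51.5]
tcp_rot: [3.14, -0.0, 1.571]
contact_force: [-1.7, 0.8, 9.4]
opening: 0.486
grasp_force: 37.5
```

```bash
python3 - <<'E'
from h import *
f=optics.grab_frame("top")
print(unproj(f,(365.8,193.3),152))
E
```

```text
[ 636.01807478 -138.55416417  152.        ]
```

>>> play_rows:
  dp:
    - [0,0,-0.3]
    - [0,0,-1]
    - [0,0,-1.9]
    - [0,0,-2.8]
    - [0,0,-3.7]
  rot:
    - [0,0,0]
    - [0,0,0]
    - [0,0,0]
    - [0,0,0]
    - [0,0,0]

```text
clock: 11.12
eef_pos: [430.9, 73.9, 200.3]
tcp_rot: [-3.141, 0.0, 1.571]
contact_force: [1.1, 0.9, -2.1]
opening: 0.486
grasp_force: 38.6
```

>>> play_rows:
  dp:
    - [-0.4,0.7,-0.4]
    - [-0.8,1.4,-0.5]
    - [-1.2,2.1,-0.5]
    - [-1.6,2.8,-0.5]
    - [-2,3.5,-0.5]
  rot:
    - [0,0,0]
    - [0,0,0]
    - [0,0,0]
    - [0,0,0]
    - [0,0,0]

```text
clock: 11.53
eef_pos: [572.6, -6.9, 219.0]
tcp_rot: [3.141, -0.0, 1.571]
contact_force: [-0.0, 0.3, -1.4]
opening: 0.485
grasp_force: 38.8
```

>>> play_rows:
  dp:
    - [-0.4,0.7,0]
    - [-0.8,1.4,0]
    - [-1.1,1.9,0]
    - [-1.17,2.02,0]
    - [-1.17,2.02,0]
  rot:
    - [0,0,0]
    - [0,0,0]
    - [0,0,0]
    - [0,0,0]
    - [0,0,0]

```text
clock: 11.95
eef_pos: [653.1, -53.7, 218.0]
tcp_rot: [-3.141, 0.0, 1.57]
contact_force: [0.3, 0.2, -1.6]
opening: 0.485
grasp_force: 38.9
```

>>> play_rows:
  dp:
    - [0,0,0.7]
    - [0,0,1.4]
    - [0,0,2.1]
    - [0,0,2.8]
    - [0,0,3.4]
  rot:
    - [0,0,0]
    - [0,0,0]
    - [0,0,0]
    - [0,0,0]
    - [0,0,0]

```text
clock: 12.37
eef_pos: [650.4, -51.8, 81.0]
tcp_rot: [-3.14, -0.0, 1.571]
contact_force: [0.7, 0.3, -1.2]
opening: 0.49
grasp_force: 38.9
```

>>> play_rows:
  dp:
    - [0,0,0.3]
    - [0,0,0.3]
    - [0,0,0.3]
  rot:
    - [0,0,0]
    - [0,0,0]
    - [0,0,0]

```text
clock: 12.62
eef_pos: [651.8, -52.4, 70.8]
tcp_rot: [-3.141, -0.0, 1.571]
contact_force: [-0.5, -1.0, -0.8]
opening: 0.489
grasp_force: 38.9
```

```bash
python3 look.py a5 310 140 410 240 320 160 450 330
```

```text
[653.3 -52.6  72.4] [3.139 0.    1.571]
```

View pics/a5.png

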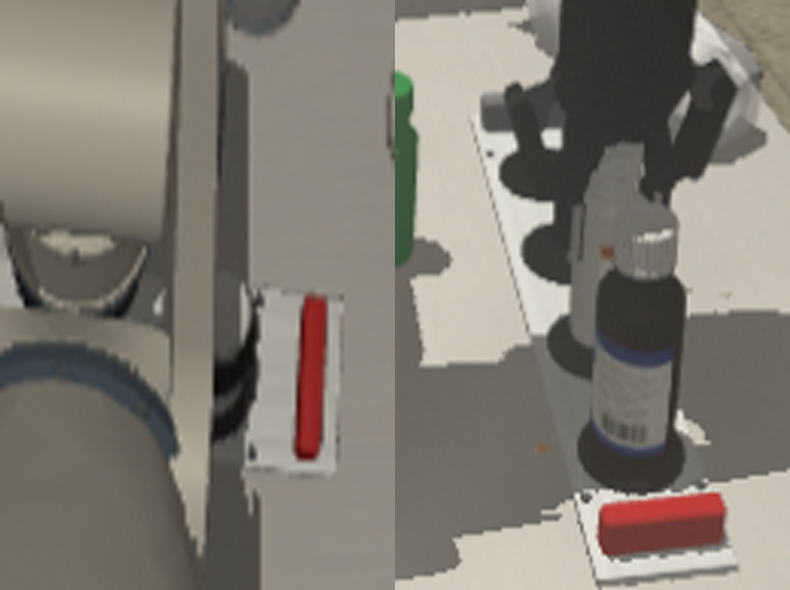

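>>> play_rows:
  dp:
    - [0,-0.05,0.1]
    - [0,-0.05,0.2]
    - [0,-0.05,0.26]
    - [0,-0.05,0.26]
    - [0,-0.05,0.26]
  rot:
    - [0,0,0]
    - [0,0,0]
    - [0,0,0]
    - [0,0,0]
    - [0,0,0]

```text
clock: 13.13
eef_pos: [650.5, -52.9, 60.7]
tcp_rot: [3.141, 0.0, 1.571]
contact_force: [-2.6, -0.5, 4.7]
opening: 0.482
grasp_force: 39.9
```

>>> play_rows:
  dp:
    - [0,0,0.02]
    - [0,0,0.02]
  rot:
    - [0,0,0]
    - [0,0,0]

```text
clock: 13.3
eef_pos: [650.6, -52.9, 60.6]
tcp_rot: [3.141, 0.0, 1.571]
contact_force: [-4.9, -0.1, 13.1]
opening: 0.49
grasp_force: 40.8
```

>>> play_rows:
  dp:
    - [0,0,0]
    - [0,0,0]
    - [0,0,0]
    - [0,0,0]
    - [0,0,0]
  rot:
    - [0,0,0]
    - [0,0,0]
    - [0,0,0]
    - [0,0,0]
    - [0,0,0]
  fingers: 1

```text
clock: 13.72
eef_pos: [650.3, -52.8, 59.1]
tcp_rot: [-3.141, -0.0, 1.571]
contact_force: [0.1, 1.4, -0.9]
opening: 1.003
grasp_force: 0.0
```

>>> play_rows:
  dp:
    - [0,0,-0.3]
    - [0,0,-1]
    - [0,0,-1.9]
    - [0,0,-2.8]
    - [0,0,-3.7]
  rot:
    - [0,0,0]
    - [0,0,0]
    - [0,0,0]
    - [0,0,0]
    - [0,0,0]

```text
clock: 14.13
eef_pos: [650.1, -52.7, 209.6]
tcp_rot: [-3.142, -0.0, 1.571]
contact_force: [1.4, 0.6, -0.1]
opening: 1.004
grasp_force: 0.0
```

>>> play_rows:
  dp:
    - [-0.65,-0.65,-0.3]
    - [-1.3,-1.3,-0.3]
    - [-1.95,-1.95,-0.3]
    - [-2.6,-2.6,-0.3]
    - [-3.25,-3.25,-0.3]
  rot:
    - [0,0,0]
    - [0,0,0]
    - [0,0,0]
    - [0,0,0]
    - [0,0,0]

```text
clock: 14.55
eef_pos: [519.1, -183.6, 220.4]
tcp_rot: [3.141, 0.0, 1.571]
contact_force: [0.5, -1.1, -0.1]
opening: 0.997
grasp_force: 0.0
```

>>> play_rows:
  dp:
    - [-0.65,-0.65,0]
    - [-1.3,-1.3,0]
    - [-1.95,-1.9,0]
    - [-2.18,-2.06,0.5]
    - [-2.18,-2.06,1.2]
  rot:
    - [0,0,0]
    - [0,0,0]
    - [0,0,0]
    - [0,0,0]
    - [0,0,0]

```text
clock: 14.97
eef_pos: [437.9, -273.2, 174.1]
tcp_rot: [3.137, 0.004, 1.568]
contact_force: [1.0, -1.1, -0.5]
opening: 1.005
grasp_force: 0.0
```

>>> play_rows:
  dp:
    - [0,0,0.4]
    - [0,0,0.7]
    - [0,0,0.7]
    - [0,0,0.7]
  rot:
    - [0,0,0]
    - [0,0,0]
    - [0,0,0]
    - [0,0,0]

```text
clock: 15.3
eef_pos: [437.8, -269.9, 143.6]
tcp_rot: [-3.141, -0.0, 1.571]
contact_force: [0.0, -1.2, -0.7]
opening: 1.005
grasp_force: 0.0
```

```bash
python3 look.py a6 240 160 340 240 260 220 340 420
```

```text
[ 438.6 -270.3  144.5] [3.140e+00 1.000e-03 1.571e+00]
```

View pics/a6.png

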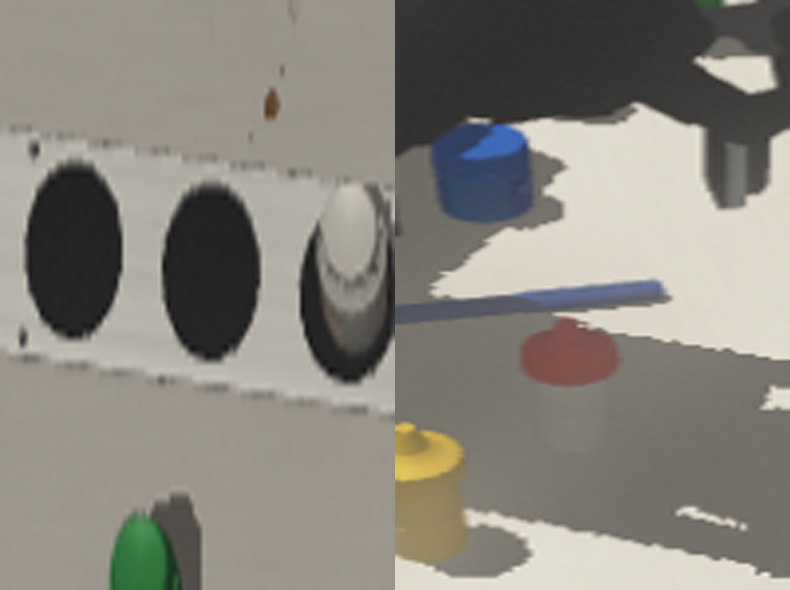

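>>> play_rows:
  dp:
    - [0,0,0.7]
    - [0,0,1.4]
    - [0,0,2.1]
    - [0,0,2.7]
    - [0,0,3.0]
  rot:
    - [0,0,0]
    - [0,0,0]
    - [0,0,0]
    - [0,0,0]
    - [0,0,0]

```text
clock: 15.82
eef_pos: [437.7, -269.6, 21.9]
tcp_rot: [-3.141, -0.001, 1.571]
contact_force: [-0.9, 0.4, -0.0]
opening: 1.0
grasp_force: 0.0
```

>>> play_rows:
  dp:
    - [0,0,0.1]
    - [0,0,0.15]
    - [0,0,0.15]
  rot:
    - [0,0,0]
    - [0,0,0]
    - [0,0,0]

```text
clock: 16.07
eef_pos: [438.7, -270.4, 18.1]
tcp_rot: [3.14, 0.001, 1.571]
contact_force: [-0.9, -0.9, 0.7]
opening: 0.998
grasp_force: 0.0
```

>>> play_rows:
  dp:
    - [0,0,0]
    - [0,0,0]
    - [0,0,0]
    - [0,0,0]
    - [0,0,0]
  rot:
    - [0,0,0]
    - [0,0,0]
    - [0,0,0]
    - [0,0,0]
    - [0,0,0]
  fingers: 0
  grip_force: 35

```text
clock: 16.48
eef_pos: [438.2, -270.1, 17.7]
tcp_rot: [3.141, 0.0, 1.571]
contact_force: [0.5, -0.9, 0.6]
opening: 0.301
grasp_force: 0.8
```

>>> play_rows:
  dp:
    - [0,0,0]
    - [0,0,0]
    - [0,0,0]
    - [0,0,0]
  rot:
    - [0,0,0]
    - [0,0,0]
    - [0,0,0]
    - [0,0,0]

```text
clock: 16.82
eef_pos: [438.3, -270.2, 17.7]
tcp_rot: [3.141, 0.0, 1.571]
contact_force: [0.2, 0.5, 5.8]
opening: 0.286
grasp_force: 34.1
```

>>> play_rows:
  dp:
    - [0,0,-0.3]
    - [0,0,-1]
    - [0,0,-1.9]
    - [0,0,-2.8]
    - [0,0,-3.7]
  rot:
    - [0,0,0]
    - [0,0,0]
    - [0,0,0]
    - [0,0,0]
    - [0,0,0]

```text
clock: 17.23
eef_pos: [437.3, -269.6, 166.5]
tcp_rot: [-3.14, -0.001, 1.571]
contact_force: [0.9, -0.5, -1.0]
opening: 0.283
grasp_force: 34.4
```

>>> play_rows:
  dp:
    - [0,0,-0.7]
    - [0.7,0.5,-1.2]
    - [1.4,1,-1.2]
    - [2.1,1.5,-1.2]
    - [2.8,2,-1.2]
  rot:
    - [0,0,0]
    - [0,0,0]
    - [0,0,0]
    - [0,0,0]
    - [0,0,0]

```text
clock: 17.65
eef_pos: [518.6, -156.8, 213.8]
tcp_rot: [3.141, 0.0, 1.57]
contact_force: [0.2, -1.3, -1.1]
opening: 0.28
grasp_force: 34.5
```

>>> play_rows:
  dp:
    - [0.75,0.55,0]
    - [1.5,1.1,0]
    - [2.25,1.65,0]
    - [3,2.2,0]
    - [3.7,2.7,0]
  rot:
    - [0,0,0]
    - [0,0,0]
    - [0,0,0]
    - [0,0,0]
    - [0,0,0]

```text
clock: 18.07
eef_pos: [626.6, -8.0, 212.9]
tcp_rot: [-3.141, -0.0, 1.571]
contact_force: [-0.0, -0.4, -1.3]
opening: 0.286
grasp_force: 34.5
```

>>> play_rows:
  dp:
    - [0.7,0.5,0]
    - [1.17,0.83,0]
    - [1.17,0.83,0.4]
    - [1.17,0.83,1.1]
    - [1.17,0.83,1.9]
  rot:
    - [0,0,0]
    - [0,0,0]
    - [0,0,0]
    - [0,0,0]
    - [0,0,0]

```text
clock: 18.48
eef_pos: [660.2, 37.6, 137.6]
tcp_rot: [3.139, -0.0, 1.572]
contact_force: [0.2, -0.2, -1.6]
opening: 0.285
grasp_force: 34.6
```

>>> play_rows:
  dp:
    - [0,0,0.7]
    - [0,0,1.4]
    - [0,0,2.1]
    - [0,0,2.5]
    - [0,0,2.5]
  rot:
    - [0,0,0]
    - [0,0,0]
    - [0,0,0]
    - [0,0,0]
    - [0,0,0]

```text
clock: 18.9
eef_pos: [655.7, 36.6, 32.8]
tcp_rot: [-3.134, 0.0, 1.571]
contact_force: [-0.2, -0.3, -0.5]
opening: 0.288
grasp_force: 34.5
```

>>> play_rows:
  dp:
    - [0,0,0]
    - [0,0,0]
    - [0,0,0]
  rot:
    - [0,0,0]
    - [0,0,0]
    - [0,0,0]

```text
clock: 19.15
eef_pos: [660.3, 36.9, 39.0]
tcp_rot: [3.139, -0.0, 1.571]
contact_force: [0.5, -0.1, -0.3]
opening: 0.286
grasp_force: 34.6
```

```bash
python3 look.py a7 310 160 390 240 330 160 430 300
```

```text
[660.1  36.9  38.9] [ 3.139 -0.     1.571]
```

View pics/a7.png

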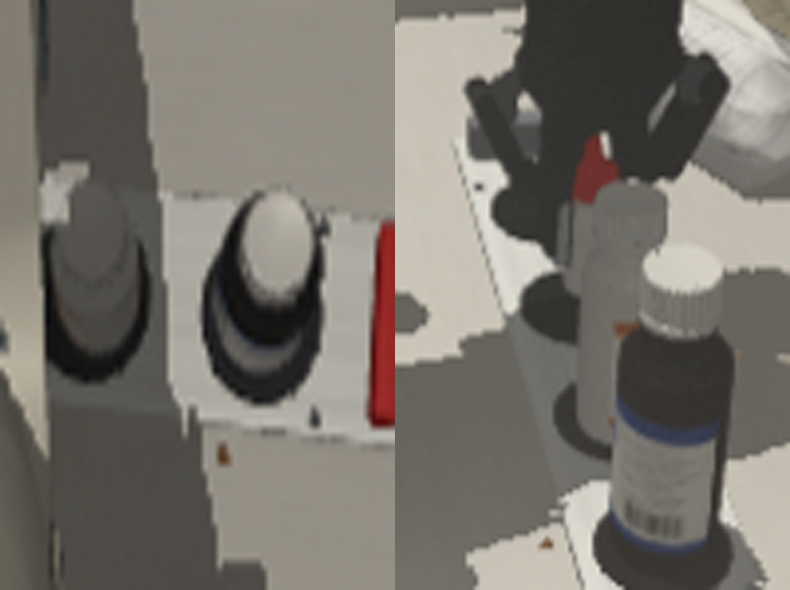

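>>> play_rows:
  dp:
    - [0,-0.03,0.1]
    - [0,-0.03,0.2]
    - [0,-0.03,0.28]
    - [0,-0.03,0.28]
    - [0,-0.03,0.28]
  rot:
    - [0,0,0]
    - [0,0,0]
    - [0,0,0]
    - [0,0,0]
    - [0,0,0]

```text
clock: 19.67
eef_pos: [658.3, 36.8, 26.7]
tcp_rot: [3.141, -0.0, 1.571]
contact_force: [-0.9, 0.2, 6.2]
opening: 0.285
grasp_force: 34.4
```

>>> play_rows:
  dp:
    - [0,0,0.02]
    - [0,0,0.02]
  rot:
    - [0,0,0]
    - [0,0,0]

```text
clock: 19.83
eef_pos: [658.4, 36.9, 26.6]
tcp_rot: [3.141, -0.0, 1.571]
contact_force: [-3.3, -0.0, 12.9]
opening: 0.286
grasp_force: 34.9
```

>>> play_rows:
  dp:
    - [0,0,0]
    - [0,0,0]
    - [0,0,0]
    - [0,0,0]
    - [0,0,0]
  rot:
    - [0,0,0]
    - [0,0,0]
    - [0,0,0]
    - [0,0,0]
    - [0,0,0]
  fingers: 1

```text
clock: 20.25
eef_pos: [657.7, 36.8, 24.9]
tcp_rot: [-3.141, 0.0, 1.571]
contact_force: [-0.6, -0.1, 0.5]
opening: 0.967
grasp_force: 0.0
```

>>> play_rows:
  dp:
    - [0,0,0]
    - [0,0,-0.6]
    - [0,0,-1.5]
    - [0,0,-2.4]
    - [0,0,-3.3]
  rot:
    - [0,0,0]
    - [0,0,0]
    - [0,0,0]
    - [0,0,0]
    - [0,0,0]

```text
clock: 20.67
eef_pos: [657.4, 36.8, 158.3]
tcp_rot: [-3.141, 0.0, 1.571]
contact_force: [0.5, -0.5, -0.5]
opening: 0.997
grasp_force: 0.0
```

>>> play_rows:
  dp:
    - [0,0,-0.8]
    - [-0.4,-0.7,-1.1]
    - [-0.8,-1.4,-1.1]
    - [-1.2,-2.1,-1.1]
    - [-1.6,-2.8,-1.1]
  rot:
    - [0,0,0]
    - [0,0,0]
    - [0,0,0]
    - [0,0,0]
    - [0,0,0]

```text
clock: 21.08
eef_pos: [544.6, -27.6, 201.5]
tcp_rot: [3.141, 0.0, 1.571]
contact_force: [-0.6, 0.3, 0.5]
opening: 0.999
grasp_force: 0.0
```

>>> play_rows:
  dp:
    - [-0.4,-0.7,0]
    - [-0.8,-1.4,0]
    - [-1.2,-2.1,0]
    - [-1.55,-2.82,0]
    - [-1.55,-2.82,0.3]
  rot:
    - [0,0,0]
    - [0,0,0]
    - [0,0,0]
    - [0,0,0]
    - [0,0,0]

```text
clock: 21.5
eef_pos: [429.2, -90.7, 190.2]
tcp_rot: [-3.141, 0.001, 1.57]
contact_force: [0.9, -0.5, -1.1]
opening: 0.998
grasp_force: 0.0
```

>>> play_rows:
  dp:
    - [0,0,0.5]
    - [0,0,1]
    - [0,0,1.5]
    - [0,0,1.5]
    - [0,0,1.5]
  rot:
    - [0,0,0]
    - [0,0,0]
    - [0,0,0]
    - [0,0,0]
    - [0,0,0]

```text
clock: 21.92
eef_pos: [432.4, -89.1, 128.9]
tcp_rot: [-3.139, -0.0, 1.571]
contact_force: [0.3, -0.6, 0.7]
opening: 0.998
grasp_force: 0.0
```

```bash
python3 look.py a8 240 160 340 240 230 180 340 320
```

```text
[433.8 -89.3 130.2] [3.141 0.    1.571]
```

View pics/a8.png

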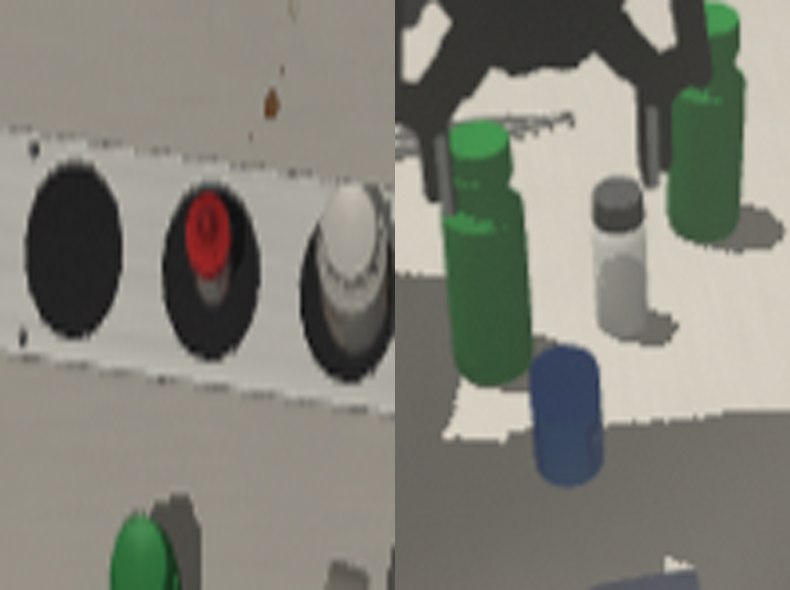

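>>> play_rows:
  dp:
    - [0,0,0.7]
    - [0,0,1.4]
    - [0,0,2.1]
    - [0,0,2.6]
    - [0,0,2.8]
  rot:
    - [0,0,0]
    - [0,0,0]
    - [0,0,0]
    - [0,0,0]
    - [0,0,0]

```text
clock: 22.43
eef_pos: [432.9, -89.1, 16.2]
tcp_rot: [-3.14, -0.0, 1.571]
contact_force: [-0.8, -0.3, 0.4]
opening: 0.997
grasp_force: 0.0
```

>>> play_rows:
  dp:
    - [0,0,0.1]
    - [0,0,0.1]
    - [0,0,0.1]
  rot:
    - [0,0,0]
    - [0,0,0]
    - [0,0,0]

```text
clock: 22.68
eef_pos: [434.2, -89.4, 14.4]
tcp_rot: [3.14, 0.0, 1.571]
contact_force: [0.2, 0.3, 0.7]
opening: 1.004
grasp_force: 0.0
```

>>> play_rows:
  dp:
    - [0,0,0]
    - [0,0,0]
    - [0,0,0]
    - [0,0,0]
    - [0,0,0]
  rot:
    - [0,0,0]
    - [0,0,0]
    - [0,0,0]
    - [0,0,0]
    - [0,0,0]
  fingers: 0
  grip_force: 35

```text
clock: 23.1
eef_pos: [433.5, -89.3, 13.8]
tcp_rot: [3.141, 0.0, 1.571]
contact_force: [-0.3, 0.3, 7.5]
opening: 0.404
grasp_force: 34.0
```

>>> play_rows:
  dp:
    - [0,0,0]
    - [0,0,0]
    - [0,0,0]
    - [0,0,0]
  rot:
    - [0,0,0]
    - [0,0,0]
    - [0,0,0]
    - [0,0,0]

```text
clock: 23.43
eef_pos: [433.5, -89.3, 13.8]
tcp_rot: [3.141, 0.0, 1.571]
contact_force: [-0.9, -0.2, 6.9]
opening: 0.407
grasp_force: 33.9
```

>>> play_rows:
  dp:
    - [0,0,-0.3]
    - [0,0,-1]
    - [0,0,-1.9]
    - [0,0,-2.8]
    - [0,0,-3.7]
  rot:
    - [0,0,0]
    - [0,0,0]
    - [0,0,0]
    - [0,0,0]
    - [0,0,0]

```text
clock: 23.85
eef_pos: [432.4, -89.1, 162.7]
tcp_rot: [-3.141, -0.0, 1.571]
contact_force: [0.8, -0.2, -0.9]
opening: 0.41
grasp_force: 35.0
```

>>> play_rows:
  dp:
    - [0,0,-0.7]
    - [0.6,0.65,-0.9]
    - [1.2,1.3,-0.9]
    - [1.8,1.95,-0.9]
    - [2.4,2.6,-0.9]
  rot:
    - [0,0,0]
    - [0,0,0]
    - [0,0,0]
    - [0,0,0]
    - [0,0,0]

```text
clock: 24.27
eef_pos: [538.1, 7.9, 197.9]
tcp_rot: [3.141, 0.0, 1.57]
contact_force: [0.1, -0.6, -0.1]
opening: 0.402
grasp_force: 35.0
```

>>> play_rows:
  dp:
    - [0.6,0.65,0]
    - [1.2,1.3,0]
    - [1.8,1.95,0]
    - [2.4,2.6,0]
    - [2.98,3.2,0]
  rot:
    - [0,0,0]
    - [0,0,0]
    - [0,0,0]
    - [0,0,0]
    - [0,0,0]

```text
clock: 24.68
eef_pos: [666.1, 127.5, 196.9]
tcp_rot: [-3.141, 0.0, 1.571]
contact_force: [0.1, -0.3, 0.1]
opening: 0.408
grasp_force: 35.0
```

>>> play_rows:
  dp:
    - [0,0,0.3]
    - [0,0,1]
    - [0,0,1.8]
    - [0,0,2.6]
    - [0,0,3.4]
  rot:
    - [0,0,0]
    - [0,0,0]
    - [0,0,0]
    - [0,0,0]
    - [0,0,0]

```text
clock: 25.1
eef_pos: [664.6, 125.9, 59.8]
tcp_rot: [-3.141, 0.0, 1.571]
contact_force: [0.4, -0.7, -1.5]
opening: 0.408
grasp_force: 35.1
```

>>> play_rows:
  dp:
    - [0,0,0.4]
    - [0,0,0.7]
    - [0,0,0.7]
    - [0,0,0.7]
  rot:
    - [0,0,0]
    - [0,0,0]
    - [0,0,0]
    - [0,0,0]

```text
clock: 25.43
eef_pos: [665.1, 125.9, 33.3]
tcp_rot: [-3.141, 0.0, 1.571]
contact_force: [-0.4, -0.4, 0.2]
opening: 0.409
grasp_force: 35.1
```

```bash
python3 look.py a9 240 160 340 240 330 160 410 240
```

```text
[666.3 126.2  34.9] [ 3.139 -0.     1.571]
```

View pics/a9.png

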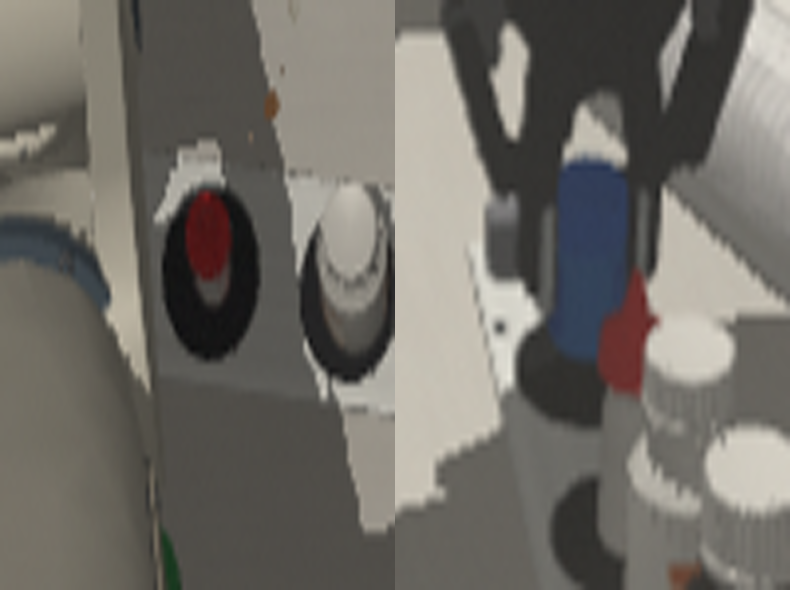

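>>> play_rows:
  dp:
    - [0,-0.01,0.1]
    - [0,-0.01,0.2]
    - [0,-0.01,0.28]
    - [0,-0.01,0.28]
    - [0,-0.01,0.28]
  rot:
    - [0,0,0]
    - [0,0,0]
    - [0,0,0]
    - [0,0,0]
    - [0,0,0]

```text
clock: 25.95
eef_pos: [665.4, 126.1, 22.5]
tcp_rot: [3.14, -0.0, 1.571]
contact_force: [1.1, 0.5, 1.5]
opening: 0.406
grasp_force: 34.7
```

>>> play_rows:
  dp:
    - [0,0,0.02]
    - [0,0,0.02]
  rot:
    - [0,0,0]
    - [0,0,0]

```text
clock: 26.12
eef_pos: [665.6, 126.2, 22.4]
tcp_rot: [3.14, -0.0, 1.571]
contact_force: [-0.3, 0.6, 9.1]
opening: 0.408
grasp_force: 34.9
```

Release, retreat, and check.

>>> play_rows:
  dp:
    - [0,0,0]
    - [0,0,0]
    - [0,0,0]
    - [0,0,0]
    - [0,0,0]
  rot:
    - [0,0,0]
    - [0,0,0]
    - [0,0,0]
    - [0,0,0]
    - [0,0,0]
  fingers: 1

```text
clock: 26.53
eef_pos: [664.5, 126.0, 21.0]
tcp_rot: [-3.141, 0.0, 1.571]
contact_force: [0.6, 0.0, -0.3]
opening: 0.999
grasp_force: 0.0
```

>>> play_rows:
  dp:
    - [0,0,0]
    - [0,0,-0.6]
    - [0,0,-1.5]
    - [0,0,-2.4]
    - [0,0,-3.3]
  rot:
    - [0,0,0]
    - [0,0,0]
    - [0,0,0]
    - [0,0,0]
    - [0,0,0]

```text
clock: 26.95
eef_pos: [664.2, 126.0, 154.3]
tcp_rot: [-3.14, 0.0, 1.571]
contact_force: [1.1, 0.5, 0.4]
opening: 0.996
grasp_force: 0.0
```

>>> play_rows:
  dp:
    - [0,0,-0.8]
    - [0.4,-0.6,-1.2]
    - [0.9,-1.3,-1.2]
    - [1.5,-2,-1.2]
    - [2,-2.8,-1.2]
  rot:
    - [0,0,0]
    - [0,0,0]
    - [0,0,0]
    - [0,0,0]
    - [0,0,0]

```text
clock: 27.37
eef_pos: [552.1, 206.9, 201.8]
tcp_rot: [3.14, -0.001, 1.57]
contact_force: [-0.2, 1.4, 0.8]
opening: 1.001
grasp_force: 0.0
```

>>> play_rows:
  dp:
    - [0.6,-0.6,0]
    - [1.2,-1.2,0]
    - [1.8,-1.6,0]
    - [1.8,-1.6,0]
    - [1.8,-1.6,0]
  rot:
    - [0,0,0]
    - [0,0,0]
    - [0,0,0]
    - [0,0,0]
    - [0,0,0]

```text
clock: 27.78
eef_pos: [487.9, 279.1, 201.5]
tcp_rot: [3.141, -0.0, 1.574]
contact_force: [0.3, -0.7, -0.4]
opening: 0.999
grasp_force: 0.0
```

```bash
python3 - <<'E'
from h import *
f=optics.grab_frame("top"); s=optics.grab_frame("side")
pads=[(642.6,-140.3),(650.2,-50.9),(658.1,38.6),(665.9,127.7)]
A=f["color"][160:230,235:405,::-1];A=cv2.resize(A,None,fx=4,fy=4,interpolation=cv2.INTER_CUBIC)
B=cv2.resize(s["color"][150:320,250:450,::-1],None,fx=1.7,fy=1.7,interpolation=cv2.INTER_CUBIC)
for (x,y),h,d in zip(pads,(143,119,60,53),(35,34,29,36)):
    cv2.polylines(A,[((circ(f,0,x,y,9+h,d,0)-(235,160)+.5)*4).astype(int)],True,(0,255,255),1)
C=np.zeros((A.shape[0]+B.shape[0],max(A.shape[1],B.shape[1]),3),np.uint8);C[:A.shape[0],:A.shape[1]]=A;C[A.shape[0]:,:B.shape[1]]=B
cv2.imwrite("pics/fin.png",C);print(C.shape)
E
```

```text
(569, 680, 3)
```

View pics/fin.png

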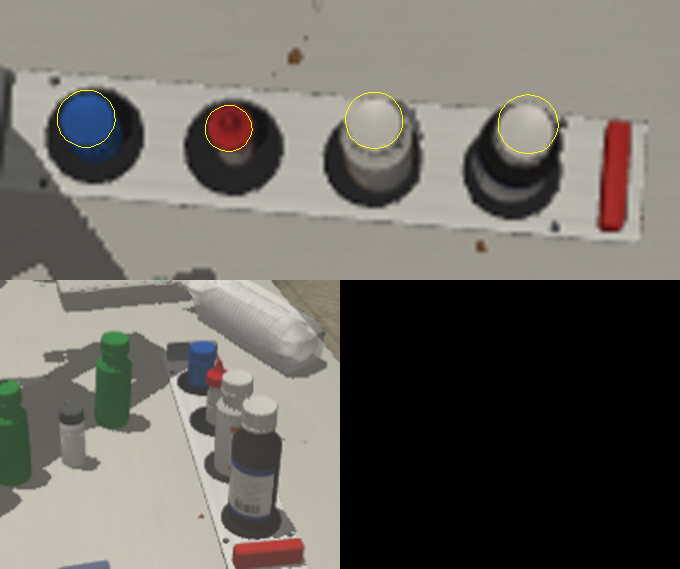

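All four caps lie within a few mm of where each pad's centre projects (black cap at about (527,127) in the crop, ring at (528,124)), all are upright, and the vial still stands.

```bash
python3 -c "
from rig import r
print(r.sign_off())"
```

```text
the job is handed in; nothing more can be done
None
```

I placed all four containers upright on their pads, tallest to shortest from the red stop: black bottle, white bottle, dropper, jar. The final image shows each within a few mm of its pad's centre. The vial was left standing where it was, and I handed the job in at about 28 s on the robot's clock; the hand-in gave no verdict.

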